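Hold a bush at the index of the sprung gauge slide

TASK

I want to measure the larger of the two bushes. Put it on the spigot of the sprung slide, seated right down, and let go of it; then pull the slide out by its knob until its pointer is in line with the mark on the index rider, and hold it still there. The slide springs back if released, so finish while still holding it, with the bush still seated; leave the small bush, the coil bobbin and the vee block where they are.

Things in the scene. Friction and masses are not known exactly. Their poses are not given: they have to be found in the camera images.
- gauge_base: Fixed slide gauge on the bench: dark steel base plate 230 (its x) x 130 (its y) x 12 mm with two guide rails, a spring housing at its +x end (top 34 mm up) from which a spring barrel stands out 80 mm further and an aluminium scale bar along its +y side. Origin at the centre of its underside, on the bench top; z up. Its -x axis is the way the slide is pulled out; it points roughly to the robot's right. The slide lies between the rails, its top face 26.5 mm above the bench.
- slide: The steel slide, 150 x 50 mm, axes parallel to the base's, with the spigot and the knob on it. Origin on its top face at the foot of the spigot (at the base's x = +30 mm, y = 0, z = 26.5 mm when home). It moves only along the base's x, from home (where it starts) up to 75 mm towards -x. A spring always draws it home: about 4 N at home, rising by 0.7 N per 10 mm to about 9.5 N.
- spigot_foot (a point): Foot of the upright spigot on the slide, on the slide's top face (same point as the slide's origin). The spigot is a steel pin 9 mm in diameter and 22 mm high, its top 6 mm tapered. Rails beside it are lower than the slide's top; nothing else on the gauge stands within 45 mm of it except the spring housing, whose near face is 60 mm away towards the base's +x and which rises 8 mm above the slide's top.
- knob_mid (a point): Middle of the black upright knob at the slide's outer (-x) end, 112 mm from the spigot. The knob is a plain cylinder 22 mm in diameter whose thick part reaches from 16 mm below to 15 mm above this point; below that a thinner neck goes down to the slide (top face 34 mm below this point).
- pointer_tip (a point): Tip of the thin steel pointer (2 mm wide) that stands out from the slide's +y side beside the scale bar, 50 mm from the spigot towards -x. Moves with the slide.
- index: Index rider: small dark steel saddle 12 x 17 mm with a thin upright steel fin 2 mm wide, clamped on the scale bar at a place that differs from run to run; it does not move. Axes parallel to the base's. Origin under the fin, on top of the scale bar.
- index_line (a point): The mark: end of the fin nearest the pointer. The pointer is in line with it when both have the same position along the base's x. From home the slide must be pulled 30 to 60 mm for this.
- bush_large: The larger bush: loose brass-coloured hollow cylinder, 34 mm outside, bore about 14 mm, 30 mm high, 60 to 130 g, standing upright on the bench. Origin at the centre of its underside, z along its bore. It may trade places with the small bush and the bobbin.
- bush_small: Bystander: the smaller steel bush, 28 mm outside, 22 mm high, loose, upright. Origin at the centre of its underside.
- bobbin: Bystander: wound coil bobbin, 56 mm in diameter, 48 mm high, loose, upright. Origin at the centre of its underside.
- vee_block: Bystander: steel vee block 50 x 60 x 45 mm, loose. Origin at the centre of its underside.
Mind the look-alikes: they are no part of the job. Leave any blue or red look-alike of the bush_large alone.

How it is judged:
By the outcome, as a careful person would: the job done as asked, in the order asked, and still so for the second after the job is handed in, while the arm keeps its last pose, push and grip.
It also fails if it takes over 58 s, if anything falls off the work surface, if the arm or the gripper's body presses on something with over 40 N, if the wrist force passes 120 N, or if a joint passes its speed limit or range.

ROBOT

A 6-joint arm with a two-finger parallel gripper is mounted at the origin on a cart in front of the work surface, level with it; the furniture and walls round the work are solid. World frame = base frame: x ahead of the robot, y to its left, z up, the work surface at z = 0. Lengths are in m, angles in rad, forces in N, time in s.
With the tool pointing down it reaches from about 0.275 to 0.975 m from the base axis. Payload 8.4 kg.
Tool frame: the origin (TCP) lies at the very end of the fingers, on their centre line; the grasp point (between the pads) lies 19 mm behind it; z points along the fingers, y is the line along which they close (so a half turn about z gives the same grasp; the last joint's range is limited). The gripper opens to 92 mm and grips with 3 to 60 N. Pads are 20 mm wide; open, the fingers measure 128 mm over their backs; the gripper's body (75 mm by 189 mm) begins 69 mm behind the grasp point.
Start: joints at [1.161, 0.353, 1.633, -0, 1.155, -0.002], TCP at [0.248, 0.574, 0.215] pointing down, gripper open.
Joint ranges: [-2.63, 2.63], [-0.92, 2.1], [0.06, 2.66], [-1.3, 4.44], [0, 2.69], [-3.02, 3.02]. Speed limits (rad/s): [2.22, 2.22, 2.79, 3.14, 3.14, 3.14].

INTERFACE

Orientations are given as a 3x3 rotation matrix whose columns are the frame's x, y, z axes.
In Python, from workcell import * gives the robot as it stands.
- The arm moves only by the tool jog_arm, never from a script. Its argument "steps" is a list of rows, each an object of numbers: "tx", "ty", "tz": the shift along the tool's x, y, z normalised to -1 to 1, where 1 is 0.02 m; "rx", "ry", "rz": the turn, a rotation vector about the tool's x, y, z normalised to -1 to 1, where 1 is 90 degrees; "claw": the closure, from 0 (fully open) to 1 (shut). A call has 1 to 20 rows; each row shifts and turns the commanded pose from where the row before left it, along the tool's axes as they then stand; what a row does not reach is not made up. A row lasts 1/12 s, in which the tool goes at most 41.7 mm and 7.16 degrees, less where a joint would pass 70% of its speed; a pose out of reach is approached as far as the arm can. A call with a number of a shift or a turn outside -1 to 1 is refused whole. A call with a gripper value outside its range is refused whole. The fingers move at their own pace and stop on an object; the grip force is fixed at half the most. Time passes only in rows, so rows that do not move let the fingers close. It gives the time, the measured TCP pose, the force, the opening and the grip force at its end, in the units of the state.
- read_state(): the state, without advancing time (a new reading comes with each control period).
- read_camera(name): name is "scene" or "top" or "wrist"; returns a dict with "img" (420x560x3 uint8, blue, green, red), "K" (3x3 intrinsics, pixels), "R" (3x3) and "t" (3): a world point X has camera coordinates R X + t; the wrist camera has in their place "T_tool_cam" (4x4, takes a point from camera to tool coordinates, whose origin is the TCP and whose axes are the flange's). Camera axes: x right, y down, z forward; pixel columns grow to the right and rows downward; lengths in m; the calibration is good to about 2 mm. A picture is of the moment at which its call begins: read the wrist's pose just before it. There is no depth.
- finish_job(): hands the job in; it is judged then, once.
The state is a dict: "time": time; "joint_positions": joint angles; "qvel": joint speeds; "joint_torque": joint torques, N m; "tool_pos": TCP position; "tcp_rot": TCP orientation; "force": force on the tool from outside, world axes, zero at the start; "torque": the same for the moment, N m; "width": finger opening in m; "grasp_force": force on a finger pad.
Only numpy, scipy, OpenCV 4.12 (cv2) and the standard library are available. Lean on these libraries where they do the work, as an engineer would, in place of code of your own. Each camera call takes 0.05 s, during which the arm holds its last target. There are 200 camera calls.

## Working session

There is one attempt and no reset: what is moved stays moved. The work goes in short steps, Python scripts to look and compute and a tool call to move; the robot and the scene stay as the last step left them, time stands still between calls to the robot, and variables do not carry over. Pictures are saved under pics/ and viewed, at most 10 in all, crops included, and the job is handed in when it is done.

Besides the shell and the picture viewer there is one more tool, called after "Emit:" by a JSON object that holds its "fn" and its "kwargs". jog_arm: Moves the arm, as the interface text tells. Scaled input: -1 to 1 covers 0.02 m each way for a shift and 90 degrees each way for a turn. Its arguments: {"type":"object","properties":{"steps":{"type":"array"}},"required":["steps"]}

```bash
mkdir -p pics; cat > h.py <<'E'
from workcell import *
import numpy as np, cv2
def cam(n):
    s=read_state(); c=read_camera(n)
    if "T_tool_cam" in c:
        T=np.eye(4); T[:3,:3]=s["tcp_rot"]; T[:3,3]=s["tool_pos"]
        M=np.linalg.inv(T@np.array(c["T_tool_cam"])); c["R"]=M[:3,:3]; c["t"]=M[:3,3]
    return c
def ray(c,uv,z):
    R=np.array(c["R"]);t=np.array(c["t"]).ravel();o=-R.T@t
    d=R.T@np.linalg.solve(c["K"],[uv[0],uv[1],1.]); return o+d*(z-o[2])/d[2]
def proj(c,X):
    p=np.array(c["K"])@(np.array(c["R"])@np.array(X)+np.array(c["t"]).ravel()); return p[:2]/p[2]
E
python3 - <<'E'
from h import *
for n in("scene","top"):
    c=cam(n); cv2.imwrite(f"pics/{n}0.png",c["img"]); print(n,c["K"],c["R"],c["t"])
s=read_state();print(s)
E
```

```text
scene [[515.1962654    0.         270.07577452]
 [  0.         515.1962654  200.42628885]
 [  0.           0.           1.        ]] [[ 0.83786543 -0.54533497 -0.02431662]
 [-0.27144006 -0.37757101 -0.88530245]
 [ 0.47360513  0.74836482 -0.46437945]] [-0.51297585  0.14015657  1.12929903]
top [[447.98257962   0.         278.78454737]
 [  0.         447.98257962 209.3273379 ]
 [  0.           0.           1.        ]] [[-0.00307269 -0.99997954 -0.00561131]
 [-0.97437183  0.00425603 -0.22490314]
 [ 0.22492242  0.00477645 -0.97436497]] [-0.15148218  0.50888227  1.04485031]
{'time': 0.1, 'joint_positions': array([ 1.16058058e+00,  3.53553102e-01,  1.63405979e+00,  9.13044166e-06,
        1.15521025e+00, -2.41768483e-03]), 'qvel': array([-0.00101386, -0.00190209, -0.00138542, -0.00218796,  0.0004181 ,
        0.00114301]), 'joint_torque': array([-4.34943067e-04, -5.94906378e+01, -3.34932017e+01,  6.96791592e-02,
        1.84718304e-02, -4.15915349e-05]), 'tool_pos': array([0.24769605, 0.57333194, 0.21395486]), 'tcp_rot': array([[-9.17994846e-01,  3.96591999e-01, -4.98389692e-04],
       [ 3.96592312e-01,  9.17994157e-01, -1.12507361e-03],
       [ 1.13236322e-05, -1.23046930e-03, -9.99999243e-01]]), 'force': array([ 0.00253459, -0.76640223,  0.7772516 ]), 'torque': array([0.00014359, 0.03563785, 0.00948992]), 'grasp_force': 0.0, 'width': 0.09183669117809826}
```

View pics/top0.png

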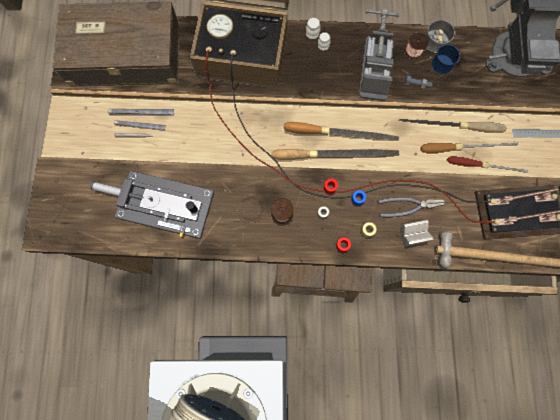

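View pics/scene0.png

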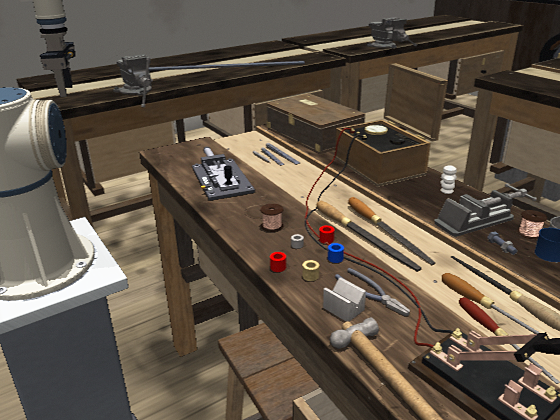

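The top view shows the brass bush at (369,229), small bush (323,211), and bobbin (283,210). The gauge centre is near (165,205), with its knob at (192,207), spigot about (151,199) and barrel (95,187). Red and blue decoys stand around them. Next I measure positions.

```bash
python3 - <<'E'
from h import *
c=cam("top"); im=c["img"]
hsv=cv2.cvtColor(im,cv2.COLOR_BGR2HSV)
m=cv2.inRange(hsv,(20,60,100),(35,255,255)); m2=np.zeros_like(m); m2[210:250,350:390]=m[210:250,350:390]
n=cv2.findNonZero(m2); (u,v),r=cv2.minEnclosingCircle(n); print(u,v,r,ray(c,(u,v),.03))
for nm,p,z in(("knob",(192,207),.07),("spig",(151,199),.045),("barrel",(95,187),.02),("small",(323,211),.022),("bob",(283,210),.048),("vee",(417,234),.04)): print(nm,ray(c,p,z))
cr=cv2.resize(im[160:250,80:220],None,fx=5.5,fy=5.5,interpolation=cv2.INTER_CUBIC); cv2.imwrite("pics/g.png",cr)
E
```

```text
362.9126892089844 232.2936553955078 14.117463111877441 [ 0.45502824 -0.36267724  0.03      ]
knob [0.51218658 0.05812213 0.07      ]
spig [0.53918068 0.16696297 0.045     ]
barrel [0.57823297 0.32127549 0.02      ]
small [ 0.51167178 -0.26542707  0.022     ]
bob [ 0.50875913 -0.16377935  0.048     ]
vee [ 0.44845342 -0.49382884  0.04      ]
```

View pics/g.png

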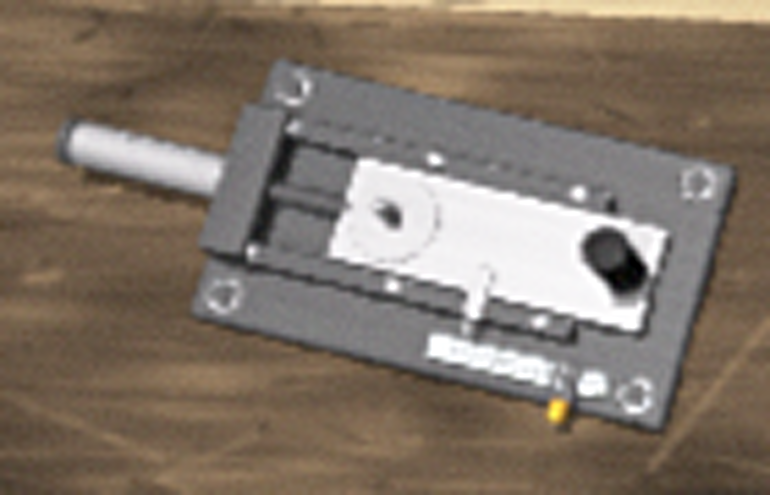

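The crop shows the base plate corners at crop (280,62), (733,170), (660,430) and (193,315). The spigot is near (390,215), knob top (607,245), pointer (475,310) and rider fin (560,375–405). I'll go above the bush first, turning 85° about tool z and then shifting about (-0.83, +0.51) m in tool xy.

Emit:
{"fn": "jog_arm", "kwargs": {"steps": [{"rz":0.079},{"rz":0.079},{"rz":0.079},{"rz":0.079},{"rz":0.079},{"rz":0.079},{"rz":0.079},{"rz":0.079},{"rz":0.079},{"rz":0.079},{"rz":0.079},{"rz":0.079},{"tx":-1,"ty":0.6},{"tx":-1,"ty":0.6},{"tx":-1,"ty":0.6},{"tx":-1,"ty":0.6},{"tx":-1,"ty":0.6},{"tx":-1,"ty":0.6},{"tx":-1,"ty":0.6},{"tx":-1,"ty":0.6}]}}

```text
$.steps[0]: bad value
```

Emit:
{"fn": "jog_arm", "kwargs": {"steps": [{"tx":-1,"ty":0.6},{"tx":-1,"ty":0.6},{"tx":-1,"ty":0.6},{"tx":-1,"ty":0.6},{"tx":-1,"ty":0.6},{"tx":-1,"ty":0.6},{"tx":-1,"ty":0.6},{"tx":-1,"ty":0.6},{"tx":-1,"ty":0.6},{"tx":-1,"ty":0.6},{"tx":-1,"ty":0.6},{"tx":-1,"ty":0.6},{"tx":-1,"ty":0.6},{"tx":-1,"ty":0.6},{"tx":-1,"ty":0.6},{"tx":-1,"ty":0.6},{"tx":-1,"ty":0.6},{"tx":-1,"ty":0.6},{"tx":-1,"ty":0.6},{"tx":-1,"ty":0.6}]}}

```text
$.steps[0]: bad value
```

Emit:
{"fn": "jog_arm", "kwargs": {"steps": [{"tx":-1,"ty":0.6,"claw":0.35},{"tx":-1,"ty":0.6,"claw":0.35},{"tx":-1,"ty":0.6,"claw":0.35},{"tx":-1,"ty":0.6,"claw":0.35},{"tx":-1,"ty":0.6,"claw":0.35},{"tx":-1,"ty":0.6,"claw":0.35},{"tx":-1,"ty":0.6,"claw":0.35},{"tx":-1,"ty":0.6,"claw":0.35},{"tx":-1,"ty":0.6,"claw":0.35},{"tx":-1,"ty":0.6,"claw":0.35},{"tx":-1,"claw":0.35},{"tx":-1,"claw":0.35},{"claw":0.35},{"claw":0.35}]}}

```text
$.steps[0]: bad value
```

```bash
python3 - <<'E'
from h import *
s=read_state(); print(s["time"],s["tool_pos"],s["tcp_rot"],s["width"],s["joint_positions"])
c=cam("wrist"); cv2.imwrite("pics/w1.png",c["img"]); np.savez("w1.npz",**c)
E
```

```text
0.15 [0.24772518 0.57340492 0.21403787] [[-9.17979262e-01  3.96628149e-01 -4.30133459e-04]
 [ 3.96628382e-01  9.17978748e-01 -9.71935208e-04]
 [ 9.35651167e-06 -1.06281950e-03 -9.99999435e-01]] 0.09186444977724452 [ 1.16058528e+00  3.53505548e-01  1.63393523e+00  7.47375203e-06
  1.15521471e+00 -2.37302737e-03]
```

View pics/w1.png

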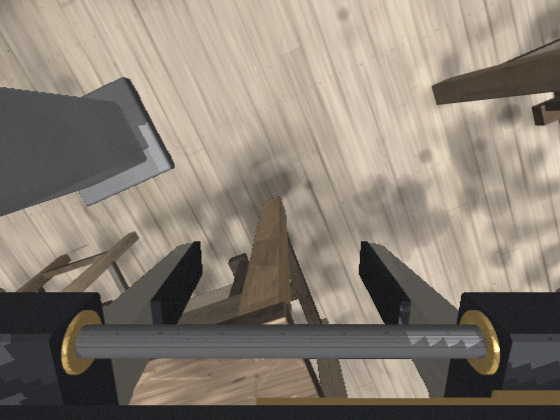

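The refused calls moved nothing: this view shows floor and cart from the start pose, with fingertips near (200,245) and (360,245). Rows evidently need all seven fields.

Emit:
{"fn": "jog_arm", "kwargs": {"steps": [{"tx":0,"ty":0,"tz":0,"rx":0,"ry":0,"rz":0.079,"claw":0},{"tx":0,"ty":0,"tz":0,"rx":0,"ry":0,"rz":0.079,"claw":0},{"tx":0,"ty":0,"tz":0,"rx":0,"ry":0,"rz":0.079,"claw":0},{"tx":0,"ty":0,"tz":0,"rx":0,"ry":0,"rz":0.079,"claw":0},{"tx":0,"ty":0,"tz":0,"rx":0,"ry":0,"rz":0.079,"claw":0},{"tx":0,"ty":0,"tz":0,"rx":0,"ry":0,"rz":0.079,"claw":0},{"tx":0,"ty":0,"tz":0,"rx":0,"ry":0,"rz":0.079,"claw":0},{"tx":0,"ty":0,"tz":0,"rx":0,"ry":0,"rz":0.079,"claw":0},{"tx":0,"ty":0,"tz":0,"rx":0,"ry":0,"rz":0.079,"claw":0},{"tx":0,"ty":0,"tz":0,"rx":0,"ry":0,"rz":0.079,"claw":0},{"tx":0,"ty":0,"tz":0,"rx":0,"ry":0,"rz":0.079,"claw":0},{"tx":0,"ty":0,"tz":0,"rx":0,"ry":0,"rz":0.079,"claw":0}]}}

```text
time: 1.2
tool_pos: [0.2478, 0.5736, 0.2144]
tcp_rot: [[0.326, 0.945, -0.0], [0.945, -0.326, -0.0], [-0.0, -0.0, -1.0]]
force: [0.3, 0.1, -0.1]
width: 0.0917
grasp_force: 0.0
```

Emit:
{"fn": "jog_arm", "kwargs": {"steps": [{"tx":-1,"ty":0.62,"tz":0,"rx":0,"ry":0,"rz":0,"claw":0.35},{"tx":-1,"ty":0.62,"tz":0,"rx":0,"ry":0,"rz":0,"claw":0.35},{"tx":-1,"ty":0.62,"tz":0,"rx":0,"ry":0,"rz":0,"claw":0.35},{"tx":-1,"ty":0.62,"tz":0,"rx":0,"ry":0,"rz":0,"claw":0.35},{"tx":-1,"ty":0.62,"tz":0,"rx":0,"ry":0,"rz":0,"claw":0.35},{"tx":-1,"ty":0.62,"tz":0,"rx":0,"ry":0,"rz":0,"claw":0.35},{"tx":-1,"ty":0.62,"tz":0,"rx":0,"ry":0,"rz":0,"claw":0.35},{"tx":-1,"ty":0.62,"tz":0,"rx":0,"ry":0,"rz":0,"claw":0.35},{"tx":-1,"ty":0.62,"tz":0,"rx":0,"ry":0,"rz":0,"claw":0.35},{"tx":-1,"ty":0.62,"tz":0,"rx":0,"ry":0,"rz":0,"claw":0.35},{"tx":-1,"ty":0.62,"tz":0,"rx":0,"ry":0,"rz":0,"claw":0.35},{"tx":-1,"ty":0.62,"tz":0,"rx":0,"ry":0,"rz":0,"claw":0.35},{"tx":-1,"ty":0.62,"tz":0,"rx":0,"ry":0,"rz":0,"claw":0.35},{"tx":-1,"ty":0.62,"tz":0,"rx":0,"ry":0,"rz":0,"claw":0.35},{"tx":-1,"ty":0.62,"tz":0,"rx":0,"ry":0,"rz":0,"claw":0.35},{"tx":-1,"ty":0.62,"tz":0,"rx":0,"ry":0,"rz":0,"claw":0.35},{"tx":-1,"ty":0.62,"tz":0,"rx":0,"ry":0,"rz":0,"claw":0.35},{"tx":-1,"ty":0.62,"tz":0,"rx":0,"ry":0,"rz":0,"claw":0.35},{"tx":-1,"ty":0.62,"tz":0,"rx":0,"ry":0,"rz":0,"claw":0.35},{"tx":-1,"ty":0.62,"tz":0,"rx":0,"ry":0,"rz":0,"claw":0.35}]}}

```text
time: 2.87
tool_pos: [0.3546, 0.1143, 0.2147]
tcp_rot: [[0.32, 0.947, 0.0], [0.947, -0.32, 0.0], [0.0, 0.0, -1.0]]
force: [1.8, 0.2, 0.2]
width: 0.0598
grasp_force: 0.0
```

Emit:
{"fn": "jog_arm", "kwargs": {"steps": [{"tx":-1,"ty":0.62,"tz":0,"rx":0,"ry":0,"rz":0,"claw":0.35},{"tx":-1,"ty":0.62,"tz":0,"rx":0,"ry":0,"rz":0,"claw":0.35},{"tx":-1,"ty":0.62,"tz":0,"rx":0,"ry":0,"rz":0,"claw":0.35},{"tx":-1,"ty":0.62,"tz":0,"rx":0,"ry":0,"rz":0,"claw":0.35},{"tx":-1,"ty":0.62,"tz":0,"rx":0,"ry":0,"rz":0,"claw":0.35},{"tx":-1,"ty":0.62,"tz":0,"rx":0,"ry":0,"rz":0,"claw":0.35},{"tx":-1,"ty":0.62,"tz":0,"rx":0,"ry":0,"rz":0,"claw":0.35},{"tx":-1,"ty":0.62,"tz":0,"rx":0,"ry":0,"rz":0,"claw":0.35},{"tx":-1,"ty":0.62,"tz":0,"rx":0,"ry":0,"rz":0,"claw":0.35},{"tx":-1,"ty":0.62,"tz":0,"rx":0,"ry":0,"rz":0,"claw":0.35},{"tx":-1,"ty":0.62,"tz":0,"rx":0,"ry":0,"rz":0,"claw":0.35},{"tx":-1,"ty":0.62,"tz":0,"rx":0,"ry":0,"rz":0,"claw":0.35},{"tx":-1,"ty":0.62,"tz":0,"rx":0,"ry":0,"rz":0,"claw":0.35},{"tx":-1,"ty":0.62,"tz":0,"rx":0,"ry":0,"rz":0,"claw":0.35},{"tx":-1,"ty":0.62,"tz":0,"rx":0,"ry":0,"rz":0,"claw":0.35},{"tx":-1,"ty":0.62,"tz":0,"rx":0,"ry":0,"rz":0,"claw":0.35},{"tx":-1,"ty":0.62,"tz":0,"rx":0,"ry":0,"rz":0,"claw":0.35},{"tx":-1,"ty":0.62,"tz":0,"rx":0,"ry":0,"rz":0,"claw":0.35},{"tx":-1,"ty":0.62,"tz":0,"rx":0,"ry":0,"rz":0,"claw":0.35},{"tx":0,"ty":0,"tz":0,"rx":0,"ry":0,"rz":0,"claw":0.35}]}}

```text
time: 4.53
tool_pos: [0.457, -0.3235, 0.2145]
tcp_rot: [[0.322, 0.947, 0.001], [0.947, -0.322, -0.002], [-0.001, 0.001, -1.0]]
force: [-0.5, 0.2, 0.4]
width: 0.0597
grasp_force: 0.0
```

```bash
python3 - <<'E'
from h import *
s=read_state(); print(s["time"],s["tool_pos"],s["tcp_rot"],s["width"],s["joint_positions"])
c=cam("wrist"); cv2.imwrite("pics/w2.png",c["img"]); print(c["T_tool_cam"])
im=c["img"]; hsv=cv2.cvtColor(im,cv2.COLOR_BGR2HSV)
m=cv2.inRange(hsv,(20,70,90),(35,255,255)); m[280:]=0
cs,_=cv2.findContours(m,cv2.RETR_EXTERNAL,cv2.CHAIN_APPROX_SIMPLE)
print("expect",proj(c,(.4625,-.376,.03)))
for k in cs:
    if cv2.contourArea(k)>150:
        print(cv2.contourArea(k),cv2.boundingRect(k),cv2.fitEllipse(k),ray(c,cv2.minEnclosingCircle(k)[0],.03))
E
```

```text
4.5333 [ 0.45697937 -0.32353015  0.21452996] [[ 3.21813424e-01  9.46802626e-01  9.52968982e-04]
 [ 9.46802187e-01 -3.21811547e-01 -1.71653423e-03]
 [-1.31854269e-03  1.45467687e-03 -9.99998073e-01]] 0.05965318251288926 [-6.18194164e-01  2.51401148e-01  1.77568644e+00 -9.43841951e-04
  1.11273380e+00 -2.90134022e-01]
[[ 1.35065248e-04 -9.63317667e-01 -2.68363662e-01  7.61530694e-02]
 [ 9.99999965e-01  1.90725773e-04 -1.81337005e-04  4.14094127e-04]
 [ 2.25869007e-04 -2.68363628e-01  9.63317659e-01 -1.69773629e-01]
 [ 0.00000000e+00  0.00000000e+00  0.00000000e+00  1.00000000e+00]]
expect [298.38030865 231.04261869]
488.0 (287, 211, 29, 29) ((300.87017822265625, 225.04075622558594), (24.383441925048828, 27.194000244140625), 143.1195831298828) [ 0.46754054 -0.37042309  0.03      ]
```

View pics/w2.png

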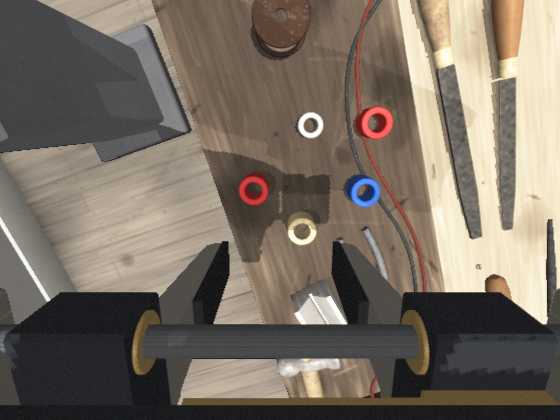

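The brass bush top is centred near (301,227), between the red (254,189) and blue (364,192) decoys, so the closing axis has room. I'll lower first and look again, keeping it in view.

Emit:
{"fn": "jog_arm", "kwargs": {"steps": [{"tx":0,"ty":0.4,"tz":1,"rx":0,"ry":0,"rz":0,"claw":0.3},{"tx":0,"ty":0.4,"tz":1,"rx":0,"ry":0,"rz":0,"claw":0.3},{"tx":0,"ty":0.4,"tz":1,"rx":0,"ry":0,"rz":0,"claw":0.3},{"tx":0,"ty":0,"tz":1,"rx":0,"ry":0,"rz":0,"claw":0.3},{"tx":0,"ty":0,"tz":1,"rx":0,"ry":0,"rz":0,"claw":0.3},{"tx":0,"ty":0,"tz":0,"rx":0,"ry":0,"rz":0,"claw":0.3},{"tx":0,"ty":0,"tz":0,"rx":0,"ry":0,"rz":0,"claw":0.3}]}}

```text
time: 5.17
tool_pos: [0.478, -0.3265, 0.114]
tcp_rot: [[0.32, 0.947, -0.002], [0.947, -0.32, 0.002], [0.001, -0.003, -1.0]]
force: [1.1, 0.7, -0.6]
width: 0.0649
grasp_force: 0.0
```

```bash
python3 - <<'E'
from h import *
s=read_state(); c=cam("wrist"); im=c["img"]; cv2.imwrite("pics/w3.png",im)
hsv=cv2.cvtColor(im,cv2.COLOR_BGR2HSV)
p=proj(c,(.4675,-.371,.03)); print(p, c["K"][0][0])
m=cv2.inRange(hsv,(17,45,60),(38,255,255)); 
x0,y0=int(p[0])-45,int(p[1])-45
k=np.zeros_like(m);k[y0:y0+90,x0:x0+90]=m[y0:y0+90,x0:x0+90]
cs,h=cv2.findContours(k,cv2.RETR_CCOMP,cv2.CHAIN_APPROX_SIMPLE)
for q,hh in zip(cs,h[0]):
    if cv2.contourArea(q)>60:
        e=cv2.fitEllipse(q); w=ray(c,e[0],.03); d=np.array(s["tcp_rot"]).T@(w-s["tool_pos"])
        print(cv2.contourArea(q),cv2.boundingRect(q),e,"hole" if hh[3]>=0 else "outer",w,d/.02)
print(s["tool_pos"])
cv2.imwrite("pics/w3c.png",cv2.resize(im[max(0,y0-40):y0+130,max(0,x0-60):x0+150],None,fx=3,fy=3))
E
```

```text
[284.91580558 266.78454617] 316.5213681732747
1472.5 (266, 244, 41, 48) ((286.0720520019531, 267.9325256347656), (39.931068420410156, 48.867950439453125), 177.14797973632812) outer [ 0.46811336 -0.37236474  0.03      ] [-2.3336041   0.27520096  4.19835417]
62.5 (279, 264, 15, 7) ((286.20147705078125, 266.8304138183594), (6.425287246704102, 13.25234317779541), 88.08289337158203) hole [ 0.46855305 -0.37140015  0.03      ] [-2.28087575  0.2805982   4.1983848 ]
385.5 (272, 258, 34, 34) ((287.75213623046875, 275.6085205078125), (28.830039978027344, 32.41874313354492), 53.68828201293945) hole [ 0.46718575 -0.37986347  0.03      ] [-2.70367042  0.3512228   4.19784644]
[ 0.47801381 -0.32652134  0.11402031]
```

View pics/w3c.png

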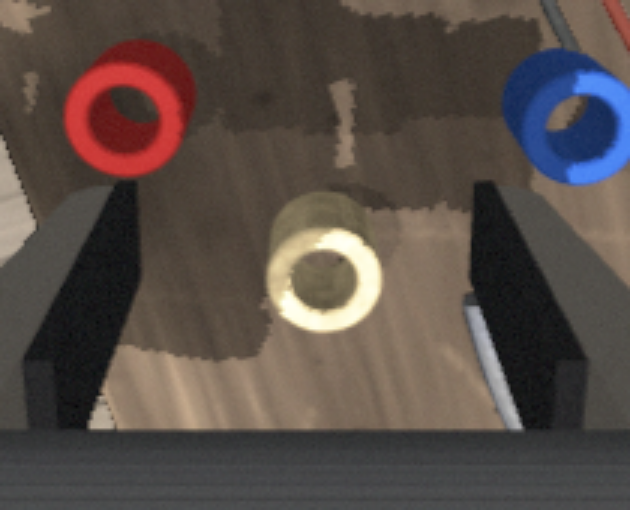

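The bush ring centre is at crop (324,279), i.e. image (287,274), with the fingers at clear sides. That puts it at tool offset tx≈-2.62, ty≈+0.32. I move over, descend and grip.

Emit:
{"fn": "jog_arm", "kwargs": {"steps": [{"tx":-0.9,"ty":0.16,"tz":0,"rx":0,"ry":0,"rz":0,"claw":0.3},{"tx":-0.9,"ty":0.16,"tz":0,"rx":0,"ry":0,"rz":0,"claw":0.3},{"tx":-0.82,"ty":0,"tz":0,"rx":0,"ry":0,"rz":0,"claw":0.3},{"tx":0,"ty":0,"tz":0,"rx":0,"ry":0,"rz":0,"claw":0.3},{"tx":0,"ty":0,"tz":0.9,"rx":0,"ry":0,"rz":0,"claw":0.3},{"tx":0,"ty":0,"tz":0.9,"rx":0,"ry":0,"rz":0,"claw":0.3},{"tx":0,"ty":0,"tz":0.9,"rx":0,"ry":0,"rz":0,"claw":0.3},{"tx":0,"ty":0,"tz":0.9,"rx":0,"ry":0,"rz":0,"claw":0.3},{"tx":0,"ty":0,"tz":0.9,"rx":0,"ry":0,"rz":0,"claw":0.3},{"tx":0,"ty":0,"tz":0.8,"rx":0,"ry":0,"rz":0,"claw":0.3},{"tx":0,"ty":0,"tz":0,"rx":0,"ry":0,"rz":0,"claw":0.3},{"tx":0,"ty":0,"tz":0,"rx":0,"ry":0,"rz":0,"claw":1},{"tx":0,"ty":0,"tz":0,"rx":0,"ry":0,"rz":0,"claw":1},{"tx":0,"ty":0,"tz":0,"rx":0,"ry":0,"rz":0,"claw":1},{"tx":0,"ty":0,"tz":0,"rx":0,"ry":0,"rz":0,"claw":1},{"tx":0,"ty":0,"tz":0,"rx":0,"ry":0,"rz":0,"claw":1},{"tx":0,"ty":0,"tz":0,"rx":0,"ry":0,"rz":0,"claw":1}]}}

```text
time: 6.63
tool_pos: [0.4684, -0.3797, 0.0096]
tcp_rot: [[0.32, 0.947, 0.001], [0.947, -0.32, -0.001], [-0.0, 0.001, -1.0]]
force: [-0.5, 1.2, 6.7]
width: 0.0329
grasp_force: 30.0
```

Width 33 mm with 30 N confirms the grip. I lift and compute the spigot pose from the top picture.

Emit:
{"fn": "jog_arm", "kwargs": {"steps": [{"tx":0,"ty":0,"tz":-0.8,"rx":0,"ry":0,"rz":0,"claw":1},{"tx":0,"ty":0,"tz":-1,"rx":0,"ry":0,"rz":0,"claw":1},{"tx":0,"ty":0,"tz":-1,"rx":0,"ry":0,"rz":0,"claw":1},{"tx":0,"ty":0,"tz":-1,"rx":0,"ry":0,"rz":0,"claw":1},{"tx":0,"ty":0,"tz":-1,"rx":0,"ry":0,"rz":0,"claw":1},{"tx":0,"ty":0,"tz":-1,"rx":0,"ry":0,"rz":0,"claw":1},{"tx":0,"ty":0,"tz":0,"rx":0,"ry":0,"rz":0,"claw":1}]}}

```text
time: 7.22
tool_pos: [0.47, -0.381, 0.1286]
tcp_rot: [[0.32, 0.947, 0.005], [0.947, -0.32, -0.004], [-0.002, 0.006, -1.0]]
force: [1.0, -0.4, -1.1]
width: 0.0331
grasp_force: 30.0
```

```bash
python3 - <<'E'
from h import *
s=read_state(); c=cam("top"); g=lambda p,z: ray(c,(80+p[0]/5.5,160+p[1]/5.5),z)
P=[g(p,.012)[:2] for p in((280,62),(733,170),(660,430),(193,315))]
o=np.mean(P,0); ax=(P[0]+P[3]-P[1]-P[2]); a=np.arctan2(ax[1],ax[0]); 
print(P,o,np.degrees(a),np.linalg.norm(ax)/2)
u=np.array([np.cos(a),np.sin(a)]); sp=o+.03*u; print("spigot",sp, "other",g((392,215),.035), "knob",o-.082*u,g((607,245),.0755))
R=np.array(s["tcp_rot"]); print(s["tool_pos"], R[:,1], s["width"], (R.T@(np.r_[sp,0]-np.r_[s["tool_pos"][:2],0]))/.02)
E
```

```text
[array([0.62290382, 0.23419523]), array([0.56856287, 0.0165029 ]), array([0.4447764 , 0.04641388]), array([0.49978369, 0.26597798])] [0.53400669 0.1407725 ] 75.95954793651448 0.2253609416141
spigot [0.5412849  0.16987624] other [0.541506   0.16925364 0.035     ] knob [0.51411293 0.06122227] [0.51702527 0.06122571 0.0755    ]
[ 0.46998075 -0.38096992  0.1286212 ] [ 0.94724837 -0.32044838  0.00577557] 0.033066165076109696 [27.23219962 -5.448751   -0.08854176]
```

Emit:
{"fn": "jog_arm", "kwargs": {"steps": [{"tx":1,"ty":-0.2,"tz":0,"rx":0,"ry":0,"rz":0,"claw":1},{"tx":1,"ty":-0.2,"tz":0,"rx":0,"ry":0,"rz":0,"claw":1},{"tx":1,"ty":-0.2,"tz":0,"rx":0,"ry":0,"rz":0,"claw":1},{"tx":1,"ty":-0.2,"tz":0,"rx":0,"ry":0,"rz":0,"claw":1},{"tx":1,"ty":-0.2,"tz":0,"rx":0,"ry":0,"rz":0,"claw":1},{"tx":1,"ty":-0.2,"tz":0,"rx":0,"ry":0,"rz":0,"claw":1},{"tx":1,"ty":-0.2,"tz":0,"rx":0,"ry":0,"rz":0,"claw":1},{"tx":1,"ty":-0.2,"tz":0,"rx":0,"ry":0,"rz":0,"claw":1},{"tx":1,"ty":-0.2,"tz":0,"rx":0,"ry":0,"rz":0,"claw":1},{"tx":1,"ty":-0.2,"tz":0,"rx":0,"ry":0,"rz":0,"claw":1},{"tx":1,"ty":-0.2,"tz":0,"rx":0,"ry":0,"rz":0,"claw":1},{"tx":1,"ty":-0.2,"tz":0,"rx":0,"ry":0,"rz":0,"claw":1},{"tx":1,"ty":-0.2,"tz":0,"rx":0,"ry":0,"rz":0,"claw":1},{"tx":1,"ty":-0.2,"tz":0,"rx":0,"ry":0,"rz":0,"claw":1},{"tx":1,"ty":-0.2,"tz":0,"rx":0,"ry":0,"rz":0,"claw":1},{"tx":1,"ty":-0.2,"tz":0,"rx":0,"ry":0,"rz":0,"claw":1},{"tx":1,"ty":-0.2,"tz":0,"rx":0,"ry":0,"rz":0,"claw":1},{"tx":1,"ty":-0.2,"tz":0,"rx":0,"ry":0,"rz":0,"claw":1}]}}

```text
time: 8.77
tool_pos: [0.5144, -0.0143, 0.1232]
tcp_rot: [[0.32, 0.947, -0.002], [0.947, -0.32, 0.0], [-0.001, -0.002, -1.0]]
force: [0.1, 0.1, -1.2]
width: 0.0325
grasp_force: 30.0
```

Emit:
{"fn": "jog_arm", "kwargs": {"steps": [{"tx":1,"ty":-0.2,"tz":0,"rx":0,"ry":0,"rz":0,"claw":1},{"tx":1,"ty":-0.2,"tz":0,"rx":0,"ry":0,"rz":0,"claw":1},{"tx":1,"ty":-0.2,"tz":0,"rx":0,"ry":0,"rz":0,"claw":1},{"tx":1,"ty":-0.2,"tz":0,"rx":0,"ry":0,"rz":0,"claw":1},{"tx":1,"ty":-0.2,"tz":0,"rx":0,"ry":0,"rz":0,"claw":1},{"tx":0.8,"ty":-0.2,"tz":0,"rx":0,"ry":0,"rz":0,"claw":1},{"tx":0,"ty":0,"tz":0,"rx":0,"ry":0,"rz":-0.052,"claw":1},{"tx":0,"ty":0,"tz":0,"rx":0,"ry":0,"rz":0,"claw":1},{"tx":0,"ty":0,"tz":0,"rx":0,"ry":0,"rz":0,"claw":1},{"tx":0,"ty":0,"tz":0,"rx":0,"ry":0,"rz":0,"claw":1}]}}

```text
time: 9.6
tool_pos: [0.5291, 0.1018, 0.1238]
tcp_rot: [[0.244, 0.97, -0.001], [0.97, -0.244, -0.0], [-0.001, -0.001, -1.0]]
force: [0.3, -0.8, -0.5]
width: 0.0328
grasp_force: 30.0
```

```bash
python3 - <<'E'
from h import *
s=read_state(); c=cam("wrist"); im=c["img"]; cv2.imwrite("pics/w4.png",im); np.savez("w4.npz",tcp_rot=s["tcp_rot"],tool_pos=s["tool_pos"],**c)
print(s["tool_pos"],np.round(s["tcp_rot"],4),"spig foot/top",proj(c,(.5413,.1699,.0265)),proj(c,(.5413,.1699,.0485)))
cv2.imwrite("pics/w4b.png",cv2.resize(im[20:350,80:480],None,fx=1.8,fy=1.8,interpolation=cv2.INTER_CUBIC))
E
```

```text
[0.52910298 0.10177225 0.1238097 ] [[ 2.444e-01  9.697e-01 -1.200e-03]
 [ 9.697e-01 -2.444e-01 -3.000e-04]
 [-6.000e-04 -1.100e-03 -1.000e+00]] spig foot/top [273.97617819 131.34832872] [273.38229    132.15884196]
```

View pics/w4b.png

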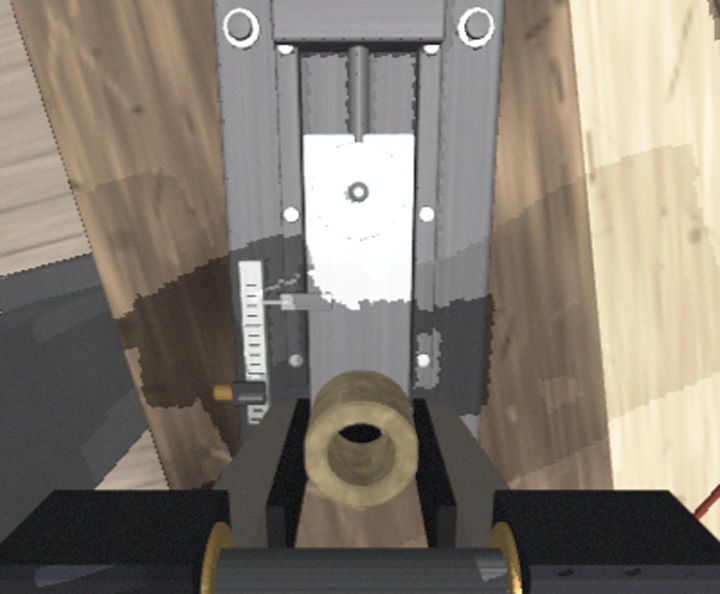

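The view shows the spigot at crop (358,191) → image (278.9,126.1), the slide square to the image, and the pointer at crop row 302. The rider is at crop row 392. The bush's top ring is centred at crop (361,449) → image (280.6,269.4).

```bash
python3 - <<'E'
from h import *
c=dict(np.load("w4.npz")); T=c["tool_pos"]; R=c["tcp_rot"]
q=lambda x,y:(80+x/1.8,20+y/1.8)
t=lambda w:(R.T@(w-T))*1e3
print("bush top",t(ray(c,q(361,449),T[2]+.0204)),"bore bottom pred",[ (np.array(proj(c,T+R@np.r_[dx,0,.0096]))-(80,20))*1.8 for dx in(0,.003)])
for z in(.0265,.0485): print("spigot",z,t(ray(c,q(358,191),z)),ray(c,q(358,191),z))
p=ray(c,q(272,302),.024);f=ray(c,q(262,392),.03);print("ptr",t(p),"fin",t(f),"pull",np.linalg.norm(p-f))
print("rod",t(ray(c,q(360,60),.02)),t(ray(c,q(361,130),.02)))
E
```

```text
bush top [  2.96300224   0.60071393 -20.40246986] bore bottom pred [array([359.15087359, 417.40358792]), array([359.14687076, 409.15727866])]
spigot 0.0265 [73.244824   -0.68878073 97.26638677] [0.54621675 0.17293383 0.0265    ]
spigot 0.0485 [73.4815434  -0.59539613 75.26612274] [0.5463921  0.17314743 0.0485    ]
ptr [ 21.56224096 -42.16693324  99.84362835] fin [-22.30560306 -48.0161343   93.87656645] pull 0.04465654173842129
rod [128.58142226   0.21425274 103.73203104] [ 99.77633452   0.66411259 103.74889529]
```

Emit:
{"fn": "jog_arm", "kwargs": {"steps": [{"tx":0.8,"ty":-0.05,"tz":0,"rx":0,"ry":0,"rz":0,"claw":1},{"tx":0.8,"ty":0,"tz":0.7,"rx":0,"ry":0,"rz":0,"claw":1},{"tx":0.4,"ty":0,"tz":0.8,"rx":0,"ry":0,"rz":0,"claw":1},{"tx":0,"ty":0,"tz":0.8,"rx":0,"ry":0,"rz":0,"claw":1},{"tx":0,"ty":0,"tz":0,"rx":0,"ry":0,"rz":0,"claw":1},{"tx":0,"ty":0,"tz":0,"rx":0,"ry":0,"rz":0,"claw":1},{"tx":0,"ty":0,"tz":0,"rx":0,"ry":0,"rz":0,"claw":1}]}}

```text
time: 10.23
tool_pos: [0.5386, 0.1408, 0.0791]
tcp_rot: [[0.243, 0.97, 0.0], [0.97, -0.243, 0.0], [0.0, 0.0, -1.0]]
force: [1.3, -0.3, -1.5]
width: 0.0326
grasp_force: 30.0
```

```bash
python3 - <<'E'
from h import *
s=read_state(); c=cam("wrist"); im=c["img"]; np.savez("w5.npz",tcp_rot=s["tcp_rot"],tool_pos=s["tool_pos"],**c)
print(s["tool_pos"],np.round(s["tcp_rot"],4))
cv2.imwrite("pics/w5b.png",cv2.resize(im[100:330,180:380],None,fx=2.6,fy=2.6,interpolation=cv2.INTER_CUBIC))
E
```

```text
[0.53863098 0.14084152 0.07912703] [[ 2.432e-01  9.700e-01  3.000e-04]
 [ 9.700e-01 -2.432e-01  0.000e+00]
 [ 1.000e-04  3.000e-04 -1.000e+00]]
```

View pics/w5b.png

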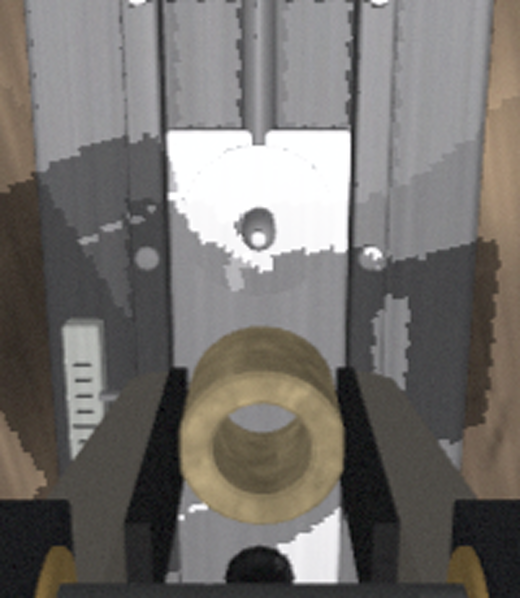

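The spigot tip is at crop (258,239), and the bush top ring is centred near (262,442) with r≈82. The far bore's lower edge is at row 432 and its near top edge is ~404.

```bash
python3 - <<'E'
from h import *
c=dict(np.load("w5.npz")); T=c["tool_pos"]; R=c["tcp_rot"]
q=lambda x,y:(180+x/2.6,100+y/2.6)
t=lambda w:(R.T@(w-T))*1e3
print("bush top",t(ray(c,q(262,442),T[2]+.0204)))
print("bore bottom-near",t(ray(c,q(262.5,432),T[2]-.0096)),"bush side L/R top", t(ray(c,q(180,442),T[2]+.0204))[1],t(ray(c,q(344,442),T[2]+.0204))[1], "rim bottom",t(ray(c,q(262,523),T[2]+.0204))[0],"bore rim bottom",t(ray(c,q(262,494),T[2]+.0204))[0], "front bottom edge",t(ray(c,q(262,327),T[2]-.0096))[0])
print("spigot tip",t(ray(c,q(258,239),.0485)),"foot",t(ray(c,q(259,222),.0265)),"arc top",t(ray(c,q(259,145),.0265)))
print(c["K"])
E
```

```text
bush top [  2.64695594   0.71131908 -20.39960712]
bore bottom-near [-9.50264397  0.88223813  9.59949175] bush side L/R top -15.590856848966217 17.013789113588683 rim bottom -15.515994749712593 bore rim bottom -8.890193705063123 front bottom edge 16.77602980227508
spigot tip [32.84461611 -0.22559606 30.62953254] foot [ 3.28589702e+01 -2.13871026e-02  5.26295883e+01] arc top [ 5.37852312e+01 -1.34872247e-02  5.26312219e+01]
[[316.52136817   0.         280.22051825]
 [  0.         316.52136817 210.62415803]
 [  0.           0.           1.        ]]
```

Relative to the bush the spigot is ≈32 mm along tool x and −0.9 mm along y. I shift over it and come down to just above the tip, then on down slowly.

Emit:
{"fn": "jog_arm", "kwargs": {"steps": [{"tx":0.8,"ty":-0.045,"tz":0,"rx":0,"ry":0,"rz":0,"claw":1},{"tx":0.8,"ty":0,"tz":0,"rx":0,"ry":0,"rz":0,"claw":1},{"tx":0,"ty":0,"tz":0.5,"rx":0,"ry":0,"rz":0,"claw":1},{"tx":0,"ty":0,"tz":0.4,"rx":0,"ry":0,"rz":0,"claw":1},{"tx":0,"ty":0,"tz":0.2,"rx":0,"ry":0,"rz":0,"claw":1},{"tx":0,"ty":0,"tz":0.2,"rx":0,"ry":0,"rz":0,"claw":1},{"tx":0,"ty":0,"tz":0.1,"rx":0,"ry":0,"rz":0,"claw":1},{"tx":0,"ty":0,"tz":0,"rx":0,"ry":0,"rz":0,"claw":1},{"tx":0,"ty":0,"tz":0,"rx":0,"ry":0,"rz":0,"claw":1}]}}

```text
time: 11.03
tool_pos: [0.5452, 0.1723, 0.0505]
tcp_rot: [[0.242, 0.97, -0.0], [0.97, -0.242, -0.0], [-0.0, -0.0, -1.0]]
force: [-0.3, -0.0, -0.6]
width: 0.0327
grasp_force: 30.0
```

No contact force with the bush already below the spigot's tip, so it is on. Continuing to the seat.

Emit:
{"fn": "jog_arm", "kwargs": {"steps": [{"tx":0,"ty":0,"tz":0.2,"rx":0,"ry":0,"rz":0,"claw":1},{"tx":0,"ty":0,"tz":0.2,"rx":0,"ry":0,"rz":0,"claw":1},{"tx":0,"ty":0,"tz":0.2,"rx":0,"ry":0,"rz":0,"claw":1},{"tx":0,"ty":0,"tz":0.08,"rx":0,"ry":0,"rz":0,"claw":1},{"tx":0,"ty":0,"tz":0,"rx":0,"ry":0,"rz":0,"claw":1},{"tx":0,"ty":0,"tz":0,"rx":0,"ry":0,"rz":0,"claw":1}]}}

```text
time: 11.53
tool_pos: [0.5451, 0.1725, 0.0368]
tcp_rot: [[0.242, 0.97, -0.0], [0.97, -0.242, -0.0], [-0.0, -0.0, -1.0]]
force: [0.2, -0.6, -1.3]
width: 0.0329
grasp_force: 30.0
```

Emit:
{"fn": "jog_arm", "kwargs": {"steps": [{"tx":0,"ty":0,"tz":0.08,"rx":0,"ry":0,"rz":0,"claw":1},{"tx":0,"ty":0,"tz":0,"rx":0,"ry":0,"rz":0,"claw":1},{"tx":0,"ty":0,"tz":0,"rx":0,"ry":0,"rz":0,"claw":1}]}}

```text
time: 11.78
tool_pos: [0.5453, 0.1726, 0.0354]
tcp_rot: [[0.242, 0.97, 0.0], [0.97, -0.242, -0.0], [-0.0, 0.0, -1.0]]
force: [-0.6, 0.3, -1.1]
width: 0.033
grasp_force: 30.0
```

Emit:
{"fn": "jog_arm", "kwargs": {"steps": [{"tx":0,"ty":0,"tz":0.07,"rx":0,"ry":0,"rz":0,"claw":1},{"tx":0,"ty":0,"tz":0.07,"rx":0,"ry":0,"rz":0,"claw":1},{"tx":0,"ty":0,"tz":0,"rx":0,"ry":0,"rz":0,"claw":1},{"tx":0,"ty":0,"tz":0,"rx":0,"ry":0,"rz":0,"claw":1}]}}

```text
time: 12.12
tool_pos: [0.5455, 0.1727, 0.0348]
tcp_rot: [[0.242, 0.97, 0.001], [0.97, -0.242, 0.0], [0.0, 0.0, -1.0]]
force: [-8.4, -2.5, 25.3]
width: 0.0328
grasp_force: 30.1
```

Firm contact at 25 N, so the bush is seated. I ease off, open modestly, and rise.

Emit:
{"fn": "jog_arm", "kwargs": {"steps": [{"tx":0,"ty":0,"tz":-0.07,"rx":0,"ry":0,"rz":0,"claw":1},{"tx":0,"ty":0,"tz":0,"rx":0,"ry":0,"rz":0,"claw":0.5},{"tx":0,"ty":0,"tz":0,"rx":0,"ry":0,"rz":0,"claw":0.5},{"tx":0,"ty":0,"tz":0,"rx":0,"ry":0,"rz":0,"claw":0.5},{"tx":0,"ty":0,"tz":0,"rx":0,"ry":0,"rz":0,"claw":0.5},{"tx":0,"ty":0,"tz":-0.5,"rx":0,"ry":0,"rz":0,"claw":0.5},{"tx":0,"ty":0,"tz":-1,"rx":0,"ry":0,"rz":0,"claw":0.5},{"tx":0,"ty":0,"tz":-1,"rx":0,"ry":0,"rz":0,"claw":0.5},{"tx":0,"ty":0,"tz":-1,"rx":0,"ry":0,"rz":0,"claw":0.5},{"tx":0,"ty":0,"tz":-1,"rx":0,"ry":0,"rz":0,"claw":0.5},{"tx":0,"ty":0,"tz":-1,"rx":0,"ry":0,"rz":0,"claw":0.5},{"tx":0,"ty":0,"tz":0,"rx":0,"ry":0,"rz":0,"claw":0.5}]}}

```text
time: 13.12
tool_pos: [0.5475, 0.1733, 0.1484]
tcp_rot: [[0.242, 0.97, 0.006], [0.97, -0.242, 0.002], [0.003, 0.005, -1.0]]
force: [0.9, 0.2, 0.8]
width: 0.0457
grasp_force: 0.0
```

Released at 46 mm opening. Next I go over the knob, 112 mm back along tool −x, keeping this orientation so the wrist camera can watch pointer, rider and bush.

Emit:
{"fn": "jog_arm", "kwargs": {"steps": [{"tx":-0.8,"ty":0,"tz":0,"rx":0,"ry":0,"rz":0,"claw":0.4},{"tx":-0.8,"ty":0,"tz":0,"rx":0,"ry":0,"rz":0,"claw":0.4},{"tx":-0.8,"ty":0,"tz":0,"rx":0,"ry":0,"rz":0,"claw":0.4},{"tx":-0.8,"ty":0,"tz":0,"rx":0,"ry":0,"rz":0,"claw":0.4},{"tx":-0.8,"ty":0,"tz":0,"rx":0,"ry":0,"rz":0,"claw":0.4},{"tx":-0.8,"ty":0,"tz":0,"rx":0,"ry":0,"rz":0,"claw":0.4},{"tx":-0.8,"ty":0,"tz":0,"rx":0,"ry":0,"rz":0,"claw":0.4},{"tx":0,"ty":0,"tz":0,"rx":0,"ry":0,"rz":0,"claw":0.4},{"tx":0,"ty":0,"tz":0,"rx":0,"ry":0,"rz":0,"claw":0.4},{"tx":0,"ty":0,"tz":0,"rx":0,"ry":0,"rz":0,"claw":0.4}]}}

```text
time: 13.95
tool_pos: [0.5176, 0.0635, 0.1434]
tcp_rot: [[0.243, 0.97, -0.001], [0.97, -0.243, 0.0], [-0.0, -0.001, -1.0]]
force: [-0.5, -0.3, 0.8]
width: 0.0549
grasp_force: 0.0
```

```bash
python3 - <<'E'
from h import *
s=read_state(); c=cam("wrist"); im=c["img"]; np.savez("w6.npz",tcp_rot=s["tcp_rot"],tool_pos=s["tool_pos"],**c)
print(s["tool_pos"],np.round(s["tcp_rot"],4),proj(c,(.518,.0644,.0755)))
cv2.imwrite("pics/w6.png",cv2.resize(im[0:350,130:430],None,fx=1.7,fy=1.7,interpolation=cv2.INTER_CUBIC))
E
```

```text
[0.5176374  0.06349265 0.14343622] [[ 2.43e-01  9.70e-01 -1.00e-03]
 [ 9.70e-01 -2.43e-01  0.00e+00]
 [-2.00e-04 -1.00e-03 -1.00e+00]] [279.94927967 221.53624014]
```

View pics/w6.png

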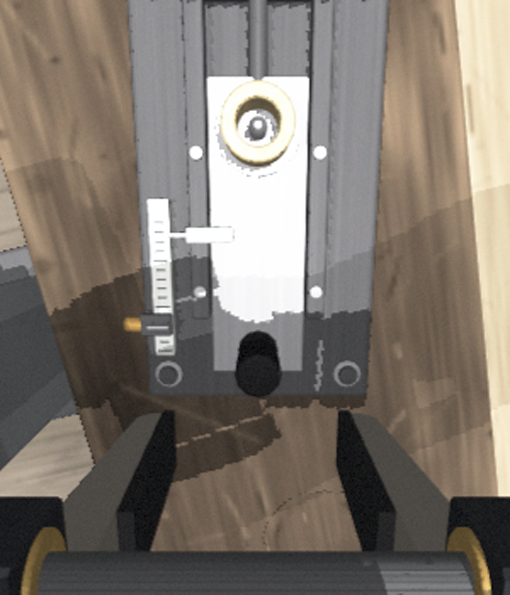

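The bush sits seated round the spigot at crop (258,122), the knob top is at (258,371), pointer row 235 and rider fin row 324. Knob agrees with prediction to about 2 mm, so I descend and grip.

Emit:
{"fn": "jog_arm", "kwargs": {"steps": [{"tx":0.08,"ty":0.05,"tz":0.8,"rx":0,"ry":0,"rz":0,"claw":0.4},{"tx":0,"ty":0,"tz":0.9,"rx":0,"ry":0,"rz":0,"claw":0.4},{"tx":0,"ty":0,"tz":0.9,"rx":0,"ry":0,"rz":0,"claw":0.4},{"tx":0,"ty":0,"tz":0.9,"rx":0,"ry":0,"rz":0,"claw":0.4},{"tx":0,"ty":0,"tz":0.9,"rx":0,"ry":0,"rz":0,"claw":0.4},{"tx":0,"ty":0,"tz":0.7,"rx":0,"ry":0,"rz":0,"claw":0.4},{"tx":0,"ty":0,"tz":0,"rx":0,"ry":0,"rz":0,"claw":0.4},{"tx":0,"ty":0,"tz":0,"rx":0,"ry":0,"rz":0,"claw":0.4},{"tx":0,"ty":0,"tz":0,"rx":0,"ry":0,"rz":0,"claw":1},{"tx":0,"ty":0,"tz":0,"rx":0,"ry":0,"rz":0,"claw":1},{"tx":0,"ty":0,"tz":0,"rx":0,"ry":0,"rz":0,"claw":1},{"tx":0,"ty":0,"tz":0,"rx":0,"ry":0,"rz":0,"claw":1},{"tx":0,"ty":0,"tz":0,"rx":0,"ry":0,"rz":0,"claw":1},{"tx":0,"ty":0,"tz":0,"rx":0,"ry":0,"rz":0,"claw":1}]}}

```text
time: 15.17
tool_pos: [0.5191, 0.0654, 0.0424]
tcp_rot: [[0.242, 0.97, -0.001], [0.97, -0.242, 0.0], [0.0, -0.001, -1.0]]
force: [-3.4, 0.6, 4.7]
width: 0.0214
grasp_force: 30.0
```

Emit:
{"fn": "jog_arm", "kwargs": {"steps": [{"tx":-0.2,"ty":0,"tz":0,"rx":0,"ry":0,"rz":0,"claw":1},{"tx":-0.2,"ty":0,"tz":0,"rx":0,"ry":0,"rz":0,"claw":1},{"tx":-0.2,"ty":0,"tz":0,"rx":0,"ry":0,"rz":0,"claw":1},{"tx":-0.2,"ty":0,"tz":0,"rx":0,"ry":0,"rz":0,"claw":1},{"tx":-0.2,"ty":0,"tz":0,"rx":0,"ry":0,"rz":0,"claw":1},{"tx":-0.2,"ty":0,"tz":0,"rx":0,"ry":0,"rz":0,"claw":1},{"tx":-0.2,"ty":0,"tz":0,"rx":0,"ry":0,"rz":0,"claw":1},{"tx":-0.2,"ty":0,"tz":0,"rx":0,"ry":0,"rz":0,"claw":1},{"tx":-0.2,"ty":0,"tz":0,"rx":0,"ry":0,"rz":0,"claw":1},{"tx":-0.2,"ty":0,"tz":0,"rx":0,"ry":0,"rz":0,"claw":1},{"tx":-0.1,"ty":0,"tz":0,"rx":0,"ry":0,"rz":0,"claw":1},{"tx":0,"ty":0,"tz":0,"rx":0,"ry":0,"rz":0,"claw":1},{"tx":0,"ty":0,"tz":0,"rx":0,"ry":0,"rz":0,"claw":1},{"tx":0,"ty":0,"tz":0,"rx":0,"ry":0,"rz":0,"claw":1}]}}

```text
time: 16.33
tool_pos: [0.5091, 0.0254, 0.0424]
tcp_rot: [[0.243, 0.97, -0.0], [0.97, -0.243, 0.001], [0.001, -0.001, -1.0]]
force: [-2.5, 7.4, 5.3]
width: 0.0212
grasp_force: 30.0
```

```bash
python3 - <<'E'
from h import *
s=read_state(); c=cam("wrist"); im=c["img"]; np.savez("w7.npz",tcp_rot=s["tcp_rot"],tool_pos=s["tool_pos"],**c)
print(s["tool_pos"],s["force"],s["width"])
p=proj(c,s["tool_pos"]+s["tcp_rot"]@np.array([.062,-.045,.015])); print(p)
cv2.imwrite("pics/w7.png",cv2.resize(im[100:280,150:350],None,fx=3.3,fy=3.3,interpolation=cv2.INTER_CUBIC))
E
```

```text
[0.50908806 0.02536431 0.04241542] [-2.50431443  7.36437134  5.28893128] 0.021175678624550543
[201.14956213 147.95634365]
```

View pics/w7.png

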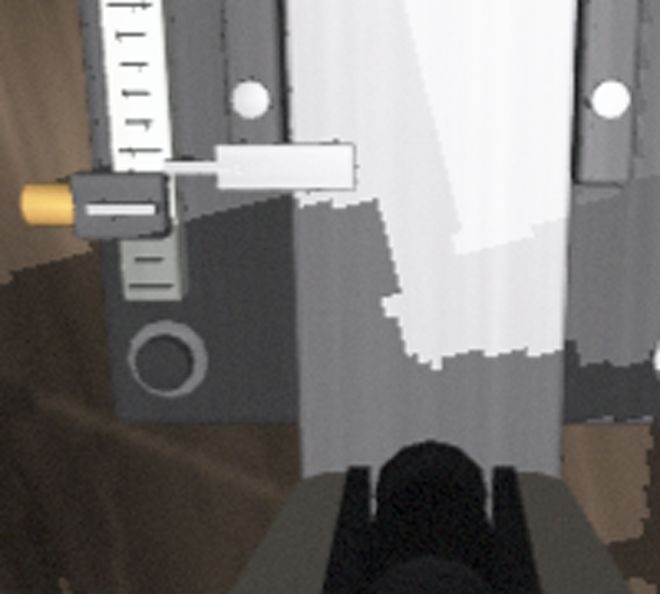

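This view shows the pointer at crop row ≈167 (x 165–215) and the fin as a bright line at row ≈209 (x 87–155), so several mm are still to go. I'll triangulate fin and pointer numerically from the saved views.

```bash
cat > tri.py <<'E'
from h import *
from scipy.optimize import least_squares
def row(c,cols,r0,w=4):
    g=cv2.cvtColor(c["img"],cv2.COLOR_BGR2GRAY).astype(float)[int(r0)-w:int(r0)+w+1,cols[0]:cols[1]].mean(1)
    k=g-np.sort(g)[:3].mean(); k[k<.25*k.max()]=0
    r=np.arange(int(r0)-w,int(r0)+w+1); return (k*r).sum()/k.sum(), g.round()
E
python3 - <<'E'
from tri import *
L=lambda n:dict(np.load(n+".npz"))
F={"w4":((215,225),238),"w6":((218,227),190.6),"w7":((180,195),163)}
P={"w4":((228,234),188),"w6":((231,237),138),"w7":((203,213),150.6)}
u=np.array([.243,.970])
for nm,D in(("fin",F),("ptr",P)):
    A=[];b=[]
    for n,(cols,r0) in D.items():
        c=L(n); v,g=row(c,cols,r0); print(nm,n,v,g)
        if nm=="ptr" and n=="w7": continue
        # along-gauge coordinate s and z lines : plane through row v
        uc=np.mean(cols); a=ray(c,(uc,v),.02); d=ray(c,(uc,v),.05)
        sa,sd=a[:2]@u,d[:2]@u; k=(sd-sa)/.03; A.append([1,-k]);b.append(sa-.02*k)
    x,res,_,_=np.linalg.lstsq(np.array(A),np.array(b),rcond=None); print(nm,"s,z",x,"res",np.array(A)@x-b)
c=L("w7");v,_=row(c,*P["w7"])
for z in(.018,.022,.026,.03): print("ptr now s at z",z,ray(c,(208,v),z)[:2]@u)
v,_=row(c,*F["w7"])
for z in(.02,.03,.04,.05): print("fin s at z",z,ray(c,(188,v),z)[:2]@u)
E
```

```text
fin w4 240.65590919207656 [ 71.  70.  69.  68.  82.  88. 109. 133.  96.]
fin w6 192.35330333885864 [ 95.  96.  94.  91.  87.  96. 192. 146. 100.]
fin w7 163.03308754017775 [116. 113.  87. 214. 227. 226. 127. 114. 117.]
fin s,z [0.20176282 0.028777  ] res [-5.08548238e-05  1.39135647e-04 -8.82808228e-05]
ptr w4 187.3435628742515 [ 87.  86. 108. 176. 184. 102.  80.  80.  86.]
ptr w6 137.89423076923077 [136. 136. 122. 252. 254. 217. 147. 136. 136.]
ptr w7 150.36744087239765 [108.  92.  91. 222. 229. 228. 180. 121. 111.]
ptr s,z [0.25047901 0.0301721 ] res [-2.77555756e-17  0.00000000e+00]
ptr now s at z 0.018 0.20817807458579288
ptr now s at z 0.022 0.20850783917846313
ptr now s at z 0.026 0.2088376037711334
ptr now s at z 0.03 0.20916736836380365
fin s at z 0.02 0.20078250869356679
fin s at z 0.03 0.20200009555533777
fin s at z 0.04 0.20321768241710875
fin s at z 0.05 0.20443526927887967
```

Triangulation puts the fin at z≈29 mm and the pointer at about the same height. The remaining pull is ≈7 mm.

Emit:
{"fn": "jog_arm", "kwargs": {"steps": [{"tx":-0.12,"ty":0,"tz":0,"rx":0,"ry":0,"rz":0,"claw":1},{"tx":-0.12,"ty":0,"tz":0,"rx":0,"ry":0,"rz":0,"claw":1},{"tx":-0.11,"ty":0,"tz":0,"rx":0,"ry":0,"rz":0,"claw":1},{"tx":0,"ty":0,"tz":0,"rx":0,"ry":0,"rz":0,"claw":1},{"tx":0,"ty":0,"tz":0,"rx":0,"ry":0,"rz":0,"claw":1},{"tx":0,"ty":0,"tz":0,"rx":0,"ry":0,"rz":0,"claw":1},{"tx":0,"ty":0,"tz":0,"rx":0,"ry":0,"rz":0,"claw":1}]}}

```text
time: 16.97
tool_pos: [0.5074, 0.0187, 0.0424]
tcp_rot: [[0.243, 0.97, -0.0], [0.97, -0.243, 0.002], [0.001, -0.001, -1.0]]
force: [-2.1, 8.4, 4.6]
width: 0.021
grasp_force: 30.0
```

```bash
python3 - <<'E'
from tri import *
s=read_state(); c=cam("wrist"); np.savez("w8.npz",tcp_rot=s["tcp_rot"],tool_pos=s["tool_pos"],**c)
u=np.array([.243,.970]); print(s["tool_pos"],s["force"],s["width"])
g=cv2.cvtColor(c["img"],cv2.COLOR_BGR2GRAY)
print("rows142-162 cols174-216 step2\n",g[142:162,174:218:2])
# saddle / fin heights by checking edges in w6,w7,w8
for n,cols,(a,b) in(("w6",(218,227),(180,202)),("w7",(180,195),(148,176)),("w8",(180,195),(138,166))):
    d=dict(np.load(n+".npz")); print(n,cv2.cvtColor(d["img"],cv2.COLOR_BGR2GRAY)[a:b,cols[0]:cols[1]].mean(1).round().astype(int))
E
```

```text
[0.50742974 0.01868612 0.04239653] [-2.06290051  8.41082048  4.58357673] 0.021040523529365012
rows142-162 cols174-216 step2
 [[117 117 116 119 120 117 121 122 123 123 122 121  86 145 109 105 116 113
  112 112 114 107]
 [115 116 118 117 120 119 121 121 122 125 123 123  90 151 109 105 116 114
  112 113 112 122]
 [115 114 114 117 117 119 119 120 117 120 123 126  87 163 114 109 115 114
  113 111 126 220]
 [113 114 115 119 119 119 117 120 119 122 125 123  90 168 119 103 116 113
  114 112 123 240]
 [115 115 117 112 115 116 115 116 119 117 121 121  89 153 122 107 111 115
  113 116 122 237]
 [113 114 115 118 115 114 116 117 120 118 118 118  92 155 124 104 116 115
  110  76  85 234]
 [114 115 118 113 118 118 119 118 119 119  91 120 100 143 146 127 135 107
  109 108 114 231]
 [114  94  81  84  83  81  79  86  84  78  80  91 113 220 222 223 223 222
  223 224 223 231]
 [130 213 213 211 214 216 217 218 218 221 222  78 117 228 228 227 231 228
  230 230 230 240]
 [133 225 227 225 226 228 228 228 231 231 233  77 115 227 229 228 230 230
  229 231 230 243]
 [131 222 223 223 223 221 225 225 225 226 225
[... 515 characters left out ...]
117 113 114 115 116 117 120 115 117 120 117 119 111  69 218 108 118 115
  110 115 115 114]
 [112 112 114 116 112 115 116 116 117 115 118 115 110 133 218 106 115 119
  112 114 116 110]
 [ 91  93  94  92  95  88  85  93  92  92  96  97 101 216 224  97 115 120
  115 112 113 111]
 [111 112 106  98 102 126 247 248 248 250 251 243 251 252 226  95 116 115
  114 111 111 111]]
w6 [128 199 199 191 104  81  95  96  94  91  87  96 192 146 100  90  94 119
 175 178 163 151]
w7 [210 208 199 173  95 107 119 119 118 117 117 116 113  87 214 227 226 127
 114 117 115 115 114  98  90 114 116 116]
w8 [219 210 117 110 121 121 119 120 117 117 115  82 217 229 224 132 114 120
 119 117 117 115  91 197 200 200 198 197]
```

```bash
python3 - <<'E'
from tri import *
u=np.array([.243,.970]); L=lambda n:dict(np.load(n+".npz"))
g0=np.array([.5191,.0654])@u
def fit(D,shift):
    A=[];b=[]
    for n,(col,v) in D.items():
        c=L(n);sa,sd=[ray(c,(col,v),z)[:2]@u for z in(.02,.05)];k=(sd-sa)/.03
        sh=g0-c["tool_pos"][:2]@u if shift and n in("w7","w8") else 0
        A.append([1,-k]);b.append(sa-.02*k+sh)
    A=np.array(A);b=np.array(b);x=np.linalg.lstsq(A,b,rcond=None)[0];return x,(A@x-b)*1e3
xf,r=fit({"w4":(220,240.8),"w6":(222,192.35),"w7":(188,163.05),"w8":(186,151.15)},0);print("fin",xf,r)
xp,r=fit({"w4":(231,187.4),"w6":(234,137.9),"w7":(208,150.4),"w8":(206,150.4)},1);print("ptr",xp,r)
c=L("w8")
for zp in(.022,.026,.03):
  print(zp,[round(1e3*(ray(c,(206,150.4),zp)[:2]@u-ray(c,(186,151.15),zf)[:2]@u),2) for zf in(.028,.031,.034)])
E
```

```text
fin [0.20180321 0.02918058] [-0.0285477   0.08879231 -0.08740107  0.02715646]
ptr [0.25046061 0.0303553 ] [-0.00670157 -0.02193012  0.01461856  0.01401313]
0.022 [np.float64(-0.07), np.float64(-0.32), np.float64(-0.58)]
0.026 [np.float64(0.26), np.float64(0.01), np.float64(-0.25)]
0.03 [np.float64(0.59), np.float64(0.34), np.float64(0.08)]
```

Fits agree to 0.1 mm and about 0.4 mm remains, so one small nudge, then a check of alignment, stillness and the bush.

Emit:
{"fn": "jog_arm", "kwargs": {"steps": [{"tx":-0.02,"ty":0,"tz":0,"rx":0,"ry":0,"rz":0,"claw":1},{"tx":0,"ty":0,"tz":0,"rx":0,"ry":0,"rz":0,"claw":1},{"tx":0,"ty":0,"tz":0,"rx":0,"ry":0,"rz":0,"claw":1},{"tx":0,"ty":0,"tz":0,"rx":0,"ry":0,"rz":0,"claw":1},{"tx":0,"ty":0,"tz":0,"rx":0,"ry":0,"rz":0,"claw":1},{"tx":0,"ty":0,"tz":0,"rx":0,"ry":0,"rz":0,"claw":1}]}}

```text
time: 17.52
tool_pos: [0.5073, 0.0183, 0.0424]
tcp_rot: [[0.243, 0.97, -0.0], [0.97, -0.243, 0.002], [0.001, -0.001, -1.0]]
force: [-1.9, 7.9, 4.1]
width: 0.0212
grasp_force: 30.0
```

```bash
python3 - <<'E'
from tri import *
s=read_state(); c=cam("wrist"); u=np.array([.243,.970])
print(s["tool_pos"],s["force"],s["width"],np.abs(s["qvel"]).max())
f,_=row(c,(178,192),151);p,gp=row(c,(202,212),150.5); print(f,p)
for zp,zf in((.026,.029),(.0304,.0292)): print(1e3*(ray(c,(206,p),zp)[:2]@u-ray(c,(185,f),zf)[:2]@u))
hsv=cv2.cvtColor(c["img"],cv2.COLOR_BGR2HSV); m=cv2.inRange(hsv,(17,45,60),(38,255,255))
sp=np.r_[s["tool_pos"][:2]+.112*u,.0565]; q=proj(c,sp); print("bush top expected",q)
x0,y0=int(q[0])-45,max(0,int(q[1])-45); k=m[y0:int(q[1])+45,x0:x0+90]; n=cv2.findNonZero(k)
print(n is not None and (np.array(cv2.boundingRect(n))+[x0,y0,0,0], len(n)))
E
```

```text
[0.507345   0.0183028  0.04241884] [-1.93903679  7.89722931  4.14759392] 0.021225354018266255 0.0012440256518804142
150.42546872099499 150.35982199618562
-0.20638183261578735
0.1393341874839915
bush top expected [279.29818863  38.49815893]
(array([243,   0,  74,  83]), 1736)
```

```bash
python3 -c "
from workcell import *
print(finish_job())"
```

```text
the job is handed in; nothing more can be done
None
```

The large bush is seated on the spigot and released, and the slide is held by its knob with the pointer in line with the index mark to about 0.2 mm by my last camera measurement; the job was handed in at about 17.6 s with no result shown.

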